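Unlock the wheel-weight bin and hold its sprung lid at the balance point

ROBOT

A 6-joint arm with a two-finger parallel gripper is mounted at the origin on a cart in front of the work surface, level with it; the furniture and walls round the work are solid. World frame = base frame: x ahead of the robot, y to its left, z up, the work surface at z = 0. Lengths are in m, angles in rad, forces in N, time in s.
With the tool pointing down it reaches from about 0.375 to 0.9 m from the base axis. Payload 3.1 kg.
Tool frame: the origin (TCP) lies on the centre line of the jaws, within the pads' length; the fingertips stand 11 mm ahead of it and the grasp point (between the pads) lies 8 mm behind it; x points along the fingers, y is the direction in which the jaws open and shut, and the axes are right-handed (so a half turn about x gives the same grasp; the last joint's range is limited). The gripper opens to 87 mm and grips with 3 to 60 N. Pads are 19 mm wide; open, the fingers measure 117 mm over their backs; the gripper's body (75 mm by 190 mm) begins 51 mm behind the grasp point.
Start: joints at [-0.178, 0.527, 1.433, -0, 1.181, -0.178], TCP at [0.625, 0, 0.21] pointing down, gripper open.
Joint ranges: [-3.08, 3.08], [-0.75, 2.2], [0.22, 2.44], [-1.43, 4.57], [0, 2.65], [-2.85, 2.85]. Speed limits (rad/s): [2.79, 2.79, 3.14, 3.14, 3.14, 3.14].

INTERFACE

Orientations are given as a unit quaternion [x, y, z, w].
In Python, from rig import robot, camera, camera_info gives the robot as it stands.
- The arm moves only by the shell command python3 -m inch 'ROWS' [FORCE]. ROWS is JSON, a list that holds one entry, the list of rows, each a list of 5 numbers: the shift along the tool's x, y, z in cm, then the turn about the tool's x in rad, then the opening, from 0 (shut) to 1 (fully open). A call has 1 to 8 rows; each row shifts and turns the pose as measured when the row begins, along the tool's axes as they then stand; what a row does not reach is not made up. A row lasts 1/12 s, in which the tool goes at most 41.7 mm and 7.16 degrees, less where a joint would pass 70% of its speed; a pose out of reach is approached as far as the arm can. A call with a gripper value outside its range is refused whole. The fingers move at their own pace and stop on an object; FORCE is the grip in N (left out, the last holds). Time passes only in rows, so rows that do not move let the fingers close. It gives the time, the measured TCP pose, the force and the opening at its end, in the units of the state.
- robot.get_obs(): the state, without advancing time (a new reading comes with each control period).
- camera(name): name is "scene" or "side" or "wrist"; returns the picture (480x640x3 uint8, red, green, blue); there is no depth.
- camera_info(name): a dict with "camera_matrix" (3x3 intrinsics, pixels), "dist" ([k1, k2, p1, p2, k3] as OpenCV has them; the pictures are not rectified), "rvec" (rotation vector, rad) and "tvec" (3), from world to camera coordinates, as OpenCV has them. Camera axes: x right, y down, z forward; pixel columns grow to the right and rows downward; lengths in m; the calibration is good to about 2 mm. A picture is of the moment at which its call begins: read the wrist's pose just before it. camera_info takes no time and is no camera call; for the wrist camera it gives the pose at the moment of the call.
- robot.hand_in(): hands the job in, once; it reports no verdict.
The state is a dict: "time": time; "q": joint angles; "joint_velocities": joint speeds; "joint_torque": joint torques, N m; "position": TCP position; "tool_rot": TCP orientation; "ft_force": force on the tool from outside, world axes, zero at the start; "moment": the same for the moment, N m; "grip_width": finger opening in m.
Only numpy, scipy, OpenCV 4.12 (cv2) and the standard library are available. Lean on these libraries where they do the work, as an engineer would, in place of code of your own. Each camera call takes 0.05 s, during which the arm holds its last target. There are 200 camera calls.

TASK

The lift spring of the wheel-weight bin's heavy lid is to be inspected. Take the slotted-screw key out of its stand, use it to turn the captive screw in the lid counter-clockwise to its stop, and put the key back in its stand; then raise the lid by its bar clearly past its balance point (without letting it fly fully open or slam shut), ease it back to just below the balance point (by a few degrees), and keep holding it there: finish while still holding the bar. Leave the tin, the tyre gauge and the tape roll alone.

Things in the scene. Friction and masses are not known exactly. Their poses are not given: they have to be found in the camera images.
- weight_bin: grey sheet-steel bin 170 x 220 x 75 mm (x, y, z), fixed to the surface; origin under its centre, its front (the lid's bar) on its -x side, z up. A 3 mm steel lid covers it, hinged along the top of its back (+x) edge, with a steel bar in front
- bin_lid (a joint): opening angle of the lid (steel, 1.3 kg), rad: 0 shut, grows as the front edge rises, stop at 1.65. A lift spring carries most of its weight: below the balance point at 1.0 rad (57 degrees) the lid still falls shut (1.6 N at the bar when shut, 0.6 N at 0.85 rad), above it it swings open by itself (1 N at 1.2 rad, 3.5 N at the stop). It cannot be raised until the captive screw is turned
- lid_hinge (a point): centre of the hinge line, at the back top edge of the bin: in the bin's frame x = +85 mm, y = 0, z = 79 mm. The hinge line runs along the bin's y axis; this point's axes are the bin's
- lid_bar (a point): middle of the lid's round bar: 12 mm thick, along the lid's y axis, 222 mm from the hinge line and 38 mm clear of the lid's front edge, free for fingers over 100 mm between its brackets. At z = 79 mm with the lid shut; swings up and back with the lid. Can be pinched from above, one finger in front and one behind; it then turns between the fingers as the lid swings
- lid_screw (a joint): angle of the captive screw, rad: grows counter-clockwise seen from above; starts at 0.1 to 0.35, stop at 1.4; the lid is free beyond about 1.1. It stays where it is left (friction 0.06 N m)
- screw_slot (a point): centre of the top of the captive screw's head, a dark disc of 28 mm across that stands 8 mm above the lid, on the lid's middle line 145 mm in front of the hinge. A straight slot 6 mm wide and 6 mm deep, open at both ends, crosses the head along this point's x axis; z points up out of the lid. At joint value 0 the slot lies along the bin's x axis
- slot_key: the key, 100 mm tall, 0.12 kg, standing upright in its stand: a flat blade (18 mm along its x, 3 mm along its y) at the foot, a 12 mm shank, a collar of 32 mm across whose underside is 44 mm above the foot, and on top a flat grey grip 36 mm (x) x 12 mm (y) x 38 mm (z, 62 to 100 mm above the foot). Origin at the blade's lower end, z up the shank
- key_grip (a point): point on the key's axis to grip it, 84 mm above the blade's end; axes as the key's, so the fingers close along y
- key_stand: fixed grey block 70 x 70 x 50 mm with a round upright through hole of 24 mm in the middle; origin under its centre. The key hangs in it by its collar, blade 6 mm above the surface, free to turn
- paste_tin: green lidded tin, 70 mm across, 60 mm tall, bystander; origin under its centre
- tyre_gauge: round dial gauge with a handle, 71 x 126 x 26 mm, lying flat, bystander; origin under its centre
- tape_roll: roll of tape, 94 mm across, 19 mm tall, lying flat, bystander; origin under its centre
Things that resemble listed ones, but are neither listed nor needed, are in the scene too. Leave any brown look-alike of the key_stand alone. What is shaped like the slot_key but pink is not meant.

How it is judged:
By the outcome, as a careful person would: the job done as asked, in the order asked, and still so for the second after the job is handed in, while the arm keeps its last pose, push and grip.
It also fails if it takes over 72 s, if anything falls off the work surface, if the arm or the gripper's body presses on something with over 40 N, if the wrist force passes 120 N, or if a joint passes its speed limit or range.

## Working session

There is one attempt and no reset: what is moved stays moved. The work goes in short steps, Python scripts to look and compute and a shell command to move; the robot and the scene stay as the last step left them, time stands still between calls to the robot, and variables do not carry over. Pictures are saved under pics/ and viewed, about 8 in all and at most 12, crops included, and the job is handed in when it is done.

```bash
ls; mkdir -p pics; python3 - <<'E'
from rig import robot,camera,camera_info
import cv2
o=robot.get_obs();print({k:o[k] for k in('time','position','tool_rot','ft_force','grip_width')})
for n in('scene','side','wrist'):
    cv2.imwrite(f'pics/{n}0.png',camera(n)[:,:,::-1])
    c=camera_info(n);print(n,c)
E
```

```text
pics
{'time': 0.0, 'position': array([6.24240476e-01, 1.76366115e-04, 2.08977799e-01]), 'tool_rot': array([ 0.4995616 ,  0.50062087, -0.50043486,  0.49938153]), 'ft_force': array([-0.21390453, -0.13687771, -0.02261261]), 'grip_width': 0.08717453066973993}
scene {'camera_matrix': array([[479.98018612,   0.        , 317.69931383],
       [  0.        , 479.98018612, 236.30214793],
       [  0.        ,   0.        ,   1.        ]]), 'dist': array([-0.04462336,  0.        ,  0.        ,  0.        ,  0.        ]), 'rvec': array([ 1.19028479, -2.33220342,  0.97269168]), 'tvec': array([0.34506708, 0.3477925 , 1.06189289])}
side {'camera_matrix': array([[523.94955177,   0.        , 309.41176401],
       [  0.        , 523.94955177, 247.44104832],
       [  0.        ,   0.        ,   1.        ]]), 'dist': array([0.0088127, 0.       , 0.       , 0.       , 0.       ]), 'rvec': array([ 0.35468874, -2.67322754,  1.41128213]), 'tvec': array([0.52054707, 0.14515244, 1.17747367])}
wrist {'camera_matrix': array([[363.45862438,   0.        , 316.13828094],
       [  0.        , 363.45862438, 237.77051066],
       [  0.        ,   0.        ,   1.        ]]), 'dist': array([-0.05469265,  0.        ,  0.        ,  0.        ,  0.        ]), 'rvec': array([-2.89091798e+00, -1.96525909e-03,  1.91761469e-03]), 'tvec': array([-0.62433443, -0.03041555,  0.38948702])}
```

View pics/scene0.png

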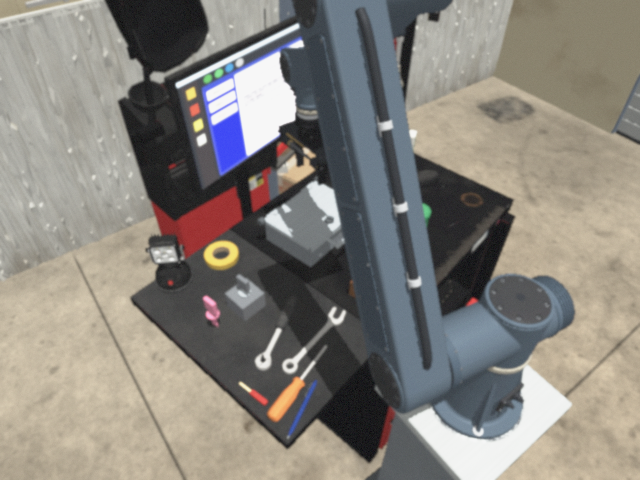

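View pics/side0.png

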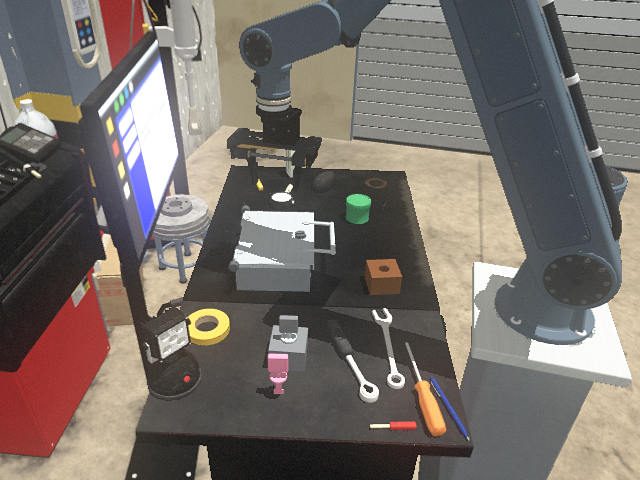

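Candidates for the key and stand in the side view are the grey key at (288,325) in the grey stand at (288,348), the pink look-alike at (278,372) and the brown block at (383,277). By the description I choose the grey key and stand. The bin is at (275,250), its bar at (330,237) and the screw near (300,235).

```bash
python3 - <<'E'
import cv2,numpy as np
s=cv2.imread('pics/side0.png')
a=cv2.resize(s[305:405,245:345],(400,400),interpolation=cv2.INTER_CUBIC)
b=cv2.resize(s[200:300,230:345],None,fx=4,fy=4,interpolation=cv2.INTER_CUBIC)[:, :400+60]
cv2.imwrite('pics/crop1.png',np.hstack([a,b[:,:400]]))
E
```

```text
(no output)
```

View pics/crop1.png

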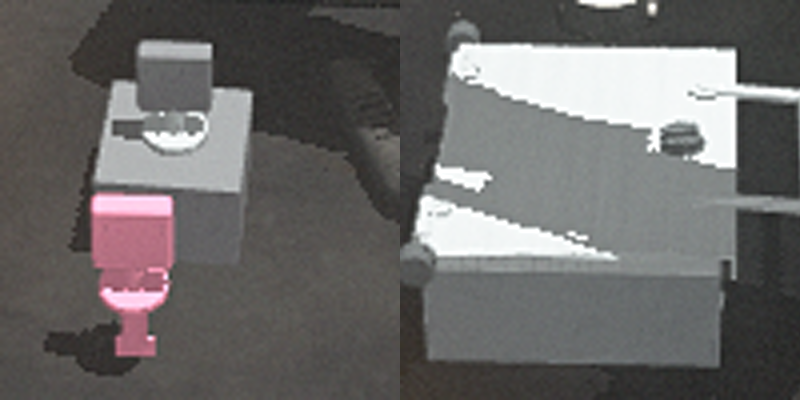

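View pics/wrist0.png

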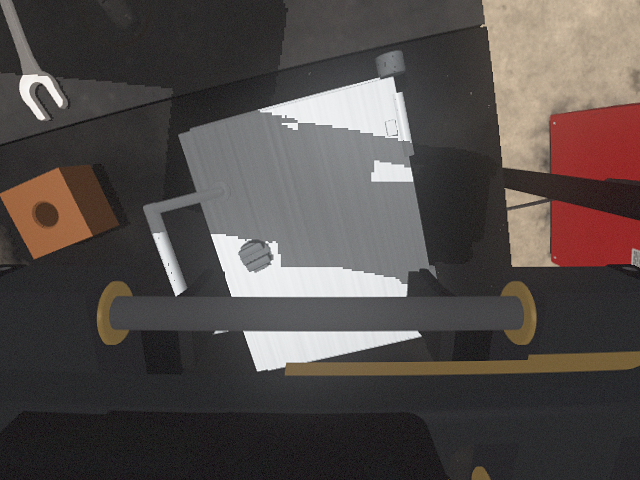

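The crop confirms the choice: the grey key (grip face x 138–212, collar at (176,130)) hangs in the grey stand, whose top corners are about (112,82), (253,90), (243,192) and (93,182). The wrist view shows the lid corners at (180,133), (392,78), (420,335) and (257,372), with the screw at (256,255).

```bash
cat > h.py <<'E'
import numpy as np,cv2
from scipy.spatial.transform import Rotation as R
from rig import robot,camera,camera_info
def ray(c,uv,z):
    "world points where pixels meet height z"
    uv=np.float64(uv).reshape(-1,1,2)
    p=cv2.undistortPoints(uv,c['camera_matrix'],c['dist']).reshape(-1,2)
    M=R.from_rotvec(np.ravel(c['rvec'])).as_matrix();t=np.ravel(c['tvec'])
    o=-M.T@t; d=np.c_[p,np.ones(len(p))]@M
    return o+d*((z-o[2])/d[:,2])[:,None]
def proj(c,P):
    return cv2.projectPoints(np.float64(P).reshape(-1,3),c['rvec'],c['tvec'],c['camera_matrix'],c['dist'])[0].reshape(-1,2)
def st():
    o=robot.get_obs();m=R.from_quat(o['tool_rot']).as_matrix()
    print('t',round(o['time'],2),'p',np.round(o['position']*1e3,1),'x',m[:,0].round(3),'y',m[:,1].round(3),'yaw_y',np.degrees(np.arctan2(m[1,1],m[0,1])).round(2),'F',np.round(o['ft_force'],1),'M',np.round(o['moment'],2),'w',round(o['grip_width']*1e3,1))
    return o['position'],m
E
python3 - <<'E'
from h import *
np.set_printoptions(suppress=True,precision=4)
st()
s=camera_info('side');w=camera_info('wrist')
f=lambda a:np.array(a)/4+[245,305]
T=ray(s,f([(112,82),(253,90),(243,192),(93,182)]),.05);print('stand',T,T.mean(0),np.linalg.norm(T-np.roll(T,-1,0),axis=1))
G=ray(s,f([(138,60),(212,60)]),.106)
print('grip top near edge',G,G.mean(0))
print('grip top far',ray(s,f([(138,42),(212,42)]),.106))
L=ray(w,[(180,133),(392,78),(420,335),(257,372)],.079)
print('lid',L,np.linalg.norm(L-np.roll(L,-1,0),axis=1))
print('screw',ray(w,[(256,255),(242,266),(270,243)],.088))
g=lambda a:np.array(a)/4+[230,200]
print('side lid',ray(s,g([(452,42),(735,47),(725,262),(425,255)]-np.array([400,0])),.079),'screw',ray(s,g([(282,137)]),.088))
E
```

```text
t 0.15 p [624.4   0.1 209.2] x [-0.002  0.    -1.   ] y [ 1.     0.    -0.002] yaw_y 0.0 F [-0.4 -0.4  0.4] M [ 0.   -0.01  0.03] w 86.8
stand [[0.5481 0.2564 0.05  ]
 [0.4786 0.2428 0.05  ]
 [0.4657 0.3114 0.05  ]
 [0.5358 0.3243 0.05  ]] [0.507  0.2838 0.05  ] [0.0708 0.0698 0.0713 0.069 ]
grip top near edge [[0.5217 0.2959 0.106 ]
 [0.4883 0.2865 0.106 ]] [0.505  0.2912 0.106 ]
grip top far [[0.5254 0.2839 0.106 ]
 [0.4917 0.2744 0.106 ]]
lid [[ 0.5132  0.0779  0.079 ]
 [ 0.6841  0.1198  0.079 ]
 [ 0.722  -0.1042  0.079 ]
 [ 0.5675 -0.1442  0.079 ]] [0.1759 0.2272 0.1596 0.2287]
screw [[ 0.5732 -0.0231  0.088 ]
 [ 0.5607 -0.0331  0.088 ]
 [ 0.5855 -0.0125  0.088 ]]
side lid [[ 0.7451 -0.1061  0.079 ]
 [ 0.5671 -0.1525  0.079 ]
 [ 0.5153  0.0775  0.079 ]
 [ 0.6778  0.1177  0.079 ]] screw [[ 0.5684 -0.0258  0.088 ]]
```

```bash
python3 -m inch '[[[0,-1.5,-2.8,0,1],[0,-1.5,-2.8,0,1],[0,-1.5,-2.8,0,1],[0,-1.5,-2.8,0,1],[0,-1.5,-2.8,0,1],[0,-1.5,-2.8,0,1],[0,-1.5,-2.8,0,1],[0,-1.5,-2.8,0,1]]]'
python3 - <<'E'
from h import *
c=camera_info('wrist');cv2.imwrite('pics/w1.png',camera('wrist')[:,:,::-1]);st()
np.save('pics/w1.npy',c,allow_pickle=True)
M=cv2.Rodrigues(c['rvec'])[0];print('cam',-M.T@c['tvec'],'key top px',proj(c,[[.507,.285,.106],[.507,.285,.05]]))
E
```

```text
time: 0.82
position: [0.5039, 0.2255, 0.2057]
tool_rot: [-0.502, -0.496, 0.504, -0.497]
ft_force: [1.1, -0.3, -0.8]
grip_width: 0.0869
t 0.87 p [499.7 230.4 205.5] x [-0.006  0.001 -1.   ] y [ 1.    -0.01  -0.006] yaw_y -0.57 F [-2.3  1.5  0.8] M [0.04 0.11 0.05] w 86.9
cam [0.50521132 0.29373239 0.38020674] key top px [[319.31690941 156.001961  ]
 [318.88532148 153.96105949]]
```

View pics/w1.png

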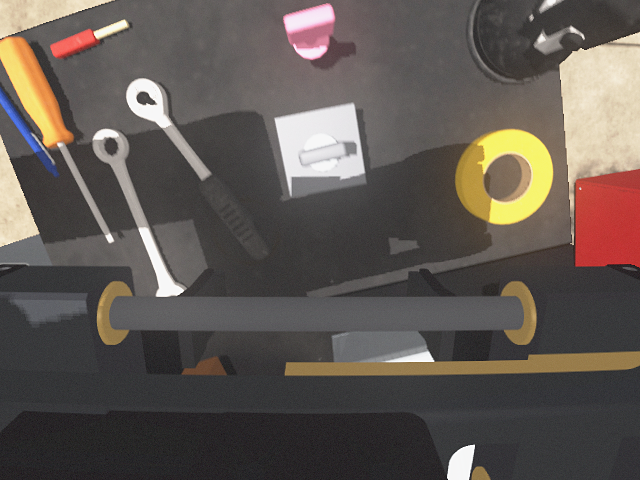

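The wrist view shows the stand top at (275–367,103–197), the grip near (322,153) and the pink look-alike at (310,25). The arm was still settling, so I'll take a settled crop.

```bash
python3 - <<'E'
from h import *
c=camera_info('wrist');im=camera('wrist')[:,:,::-1];st()
cv2.imwrite('pics/w2.png',cv2.resize(im[90:210,260:380],(600,600),interpolation=cv2.INTER_CUBIC))
import pickle;pickle.dump(c,open('c2.pkl','wb'))
E
```

```text
t 0.92 p [501.5 227.9 205.5] x [-0.004 -0.002 -1.   ] y [ 1.    -0.008 -0.004] yaw_y -0.44 F [ 0.4 -0.3 -0.4] M [-0.08 -0.01  0.05] w 87.2
```

View pics/w2.png

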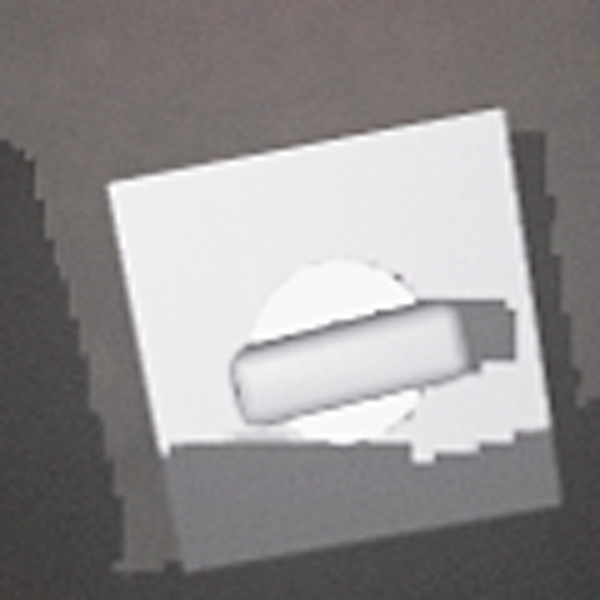

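The crop shows the stand corners at (108,185), (502,110), (562,505) and (185,572). The grip's top runs from (240,388) to (468,338), centred at (353,364).

```bash
python3 - <<'E'
from h import *
import pickle;c=pickle.load(open('c2.pkl','rb'))
f=lambda a:np.array(a)/5+[260,90]
T=ray(c,f([(108,185),(502,110),(562,505),(185,572)]),.05);print(T.mean(0),T)
G=ray(c,f([(240,388),(468,338),(353,364),(232,350),(440,307),(250,425),(472,375)]),.106);print(G)
for a,b in((0,1),(3,4),(5,6)):
  d=G[b]-G[a];print(np.degrees(np.arctan2(d[1],d[0])),np.linalg.norm(d))
E
```

```text
[0.50995611 0.28573821 0.05      ] [[0.46953167 0.31406839 0.05      ]
 [0.53825538 0.32607024 0.05      ]
 [0.55042716 0.25730717 0.05      ]
 [0.48161022 0.24550703 0.05      ]]
[[0.49376266 0.28198712 0.106     ]
 [0.5275738  0.28903526 0.106     ]
 [0.51057062 0.28536482 0.106     ]
 [0.49265418 0.28755612 0.106     ]
 [0.52338436 0.29354734 0.106     ]
 [0.49518204 0.27651458 0.106     ]
 [0.5282457  0.28363507 0.106     ]]
11.77503646163095 0.03453794064825702
11.032121480861822 0.031308755192241605
12.153430339342984 0.033821688531472674
```

```bash
python3 -m inch '[[[0,0.3,-2,0,1],[0,0.3,-2,0,1],[0,0.3,-1.8,0,1],[0,0,0,0.12,1],[0,0,0,0.12,1],[0,0,0,0.12,1],[0,0,0,0.12,1],[0,0,0,0.12,1]]]' >/dev/null
python3 -m inch '[[[0,0,0,0.12,1],[0,0,0,0.12,1],[0,0,0,0.12,1],[0,0,0,0.12,1],[0,0,0,0.12,1],[0,0,0,0.12,1],[0,0,0,0,1],[0,0,0,0,1]]]' >/dev/null
cat > s.py <<'E'
from h import *
import sys
np.set_printoptions(suppress=True)
p,m=st()
if len(sys.argv)>4:
    t=np.array([float(v) for v in sys.argv[1:4]]); print('tool-frame cm to go',(m.T@(t/1e3-p)*100).round(2),'turn rad',np.radians((np.degrees(np.arctan2(m[1,1],m[0,1]))-float(sys.argv[4])+180)%360-180).round(3))
E
python3 s.py 510.3 285.5 82 -78.3; python3 -c "from h import *;print(robot.get_obs()['q'])"
```

```text
t 2.25 p [516.5 279.5 201.1] x [-0.007 -0.01  -1.   ] y [ 0.19  -0.982  0.008] yaw_y -79.07 F [ 1.   0.8 -0.9] M [-0.01  0.05 -0.01] w 86.9
tool-frame cm to go [11.91 -0.8   0.4 ] turn rad -0.013
[ 0.30978454  0.49123328  1.5309356  -0.00782049  1.12858674  1.69322581]
```

```bash
python3 -m inch '[[[1,-0.4,0.2,-0.01,1],[1.5,-0.4,0.2,0,1],[2,0,0,0,1],[2,0,0,0,1],[1,0,0,0,1],[0,0,0,0,1]]]' >/dev/null; python3 s.py 510.3 285.5 82 -78.3;python3 s.py 510.3 285.5 82 -78.3
```

```text
t 2.75 p [511.4 285.8 121.7] x [-0.004 -0.009 -1.   ] y [ 0.214 -0.977  0.008] yaw_y -77.67 F [-1.1  0.3 -0.7] M [ 0.01  0.15 -0.  ] w 86.7
tool-frame cm to go [ 3.97 -0.03  0.09] turn rad 0.011
t 2.75 p [511.4 285.8 121.7] x [-0.004 -0.009 -1.   ] y [ 0.214 -0.977  0.008] yaw_y -77.67 F [-1.1  0.3 -0.7] M [ 0.01  0.15 -0.  ] w 86.7
tool-frame cm to go [ 3.97 -0.03  0.09] turn rad 0.011
```

```bash
python3 -m inch '[[[1,0,0,0,1],[1,0,0,0,1],[1,0,0,0,1],[0.9,0,0,0,1],[0,0,0,0,0],[0,0,0,0,0],[0,0,0,0,0],[0,0,0,0,0]]]' 35 >/dev/null; python3 -m inch '[[[0,0,0,0,0],[0,0,0,0,0]]]' >/dev/null; python3 s.py 510.3 285.5 82 -78.3
```

```text
t 3.58 p [513.4 286.3  80.7] x [ 0.    -0.007 -1.   ] y [ 0.217 -0.976  0.007] yaw_y -77.48 F [ 0.7 -0.1 -0.1] M [0.01 0.13 0.05] w 55.0
tool-frame cm to go [-0.13  0.01  0.32] turn rad 0.014
```

```bash
python3 -m inch '[[[0,0,0.25,0,0],[0,0,0,0,0],[0,0,0,0,0],[0,0,0,0,0],[0,0,0,0,0],[0,0,0,0,0],[0,0,0,0,0],[0,0,0,0,0]]]' 35; python3 s.py 510.3 285.5 82 -78.3;
```

```text
time: 4.25
position: [0.5114, 0.2859, 0.0822]
tool_rot: [0.704, 0.075, -0.702, 0.08]
ft_force: [0.0, -0.2, 0.1]
grip_width: 0.012
t 4.25 p [511.4 285.9  82.2] x [ 0.003 -0.006 -1.   ] y [ 0.217 -0.976  0.007] yaw_y -77.47 F [ 0.  -0.2  0.1] M [0.02 0.16 0.05] w 12.0
tool-frame cm to go [0.02 0.02 0.11] turn rad 0.015
```

```bash
python3 -m inch '[[[-1,0,0,0,0],[-2,0,0,0,0],[-2,0,0,0,0],[-2,0,0,0,0],[-2,0,0,0,0],[-2,0,0,0,0],[-1,0,0,0,0],[0,0,0,0,0]]]' >/dev/null; python3 s.py 508 -37 205 -63; python3 -m inch '[[[0,2,0.4,0,0],[0,3.5,0.8,0,0],[0,3.5,0.8,0,0],[0,3.5,0.8,0,0],[0,3.5,0.8,0,0],[0,3.5,0.8,0,0],[0,3.5,0.8,-0.12,0],[0,2,0.4,-0.12,0]]]' >/dev/null;python3 s.py 508 -37 205 -63
```

```text
t 4.92 p [510.  286.4 209.1] x [-0.    -0.007 -1.   ] y [ 0.217 -0.976  0.007] yaw_y -77.48 F [-0.1 -0.5 -0.9] M [0.05 0.08 0.03] w 12.0
tool-frame cm to go [ 0.65 31.53  7.2 ] turn rad -0.253
t 5.58 p [510.1  29.2 209.7] x [ 0.    -0.003 -1.   ] y [ 0.454 -0.891  0.003] yaw_y -63.03 F [ 1.1 -0.5 -0.7] M [0.07 0.1  0.06] w 11.9
tool-frame cm to go [0.49 5.81 3.19] turn rad -0.001
```

```bash
python3 -m inch '[[[0,2,1.1,0,0],[0,2,1.1,0,0],[0,1.8,1,0,0],[0,0,0,0,0],[0,0,0,0,0],[0,0,0,0,0]]]' >/dev/null;python3 - <<'E'
from h import *
import pickle
c=camera_info('wrist');p,m=st();im=camera('wrist')[:,:,::-1]
pickle.dump(c,open('c3.pkl','wb'))
u=proj(c,[.573,-.023,.088])[0];print(u)
cv2.imwrite('pics/full3.png',im)
x,y=np.int32(u)
x0,y0=max(x-60,0),max(y-60,0)
crop=cv2.resize(im[y0:y0+120,x0:x0+120],(480,480),interpolation=cv2.INTER_CUBIC)
print(x0,y0)
canvas=np.zeros((480,800,3),np.uint8);canvas[:,:480]=crop;canvas[:240,480:]=cv2.resize(im,(320,240));cv2.imwrite('pics/w3.png',canvas)
E
```

```text
t 6.08 p [505.3 -45.3 207.4] x [-0.005 -0.003 -1.   ] y [ 0.45  -0.893  0.   ] yaw_y -63.28 F [ 0.1 -0.2 -0.8] M [ 0.04  0.09 -0.03] w 11.6
[329.74512749 140.62095663]
269 80
```

View pics/w3.png

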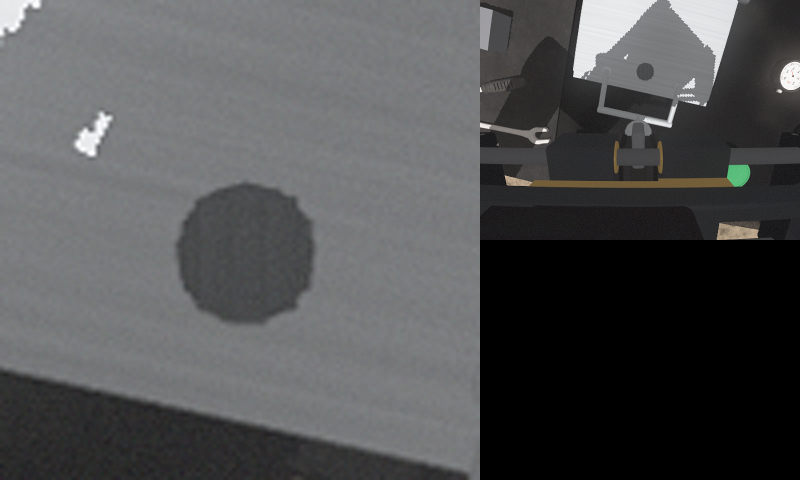

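The screw head is a disc centred at (246,253) in the crop, which is (330.5,143.3) in the full image. Its slot is barely visible in the shadow, so I'll enhance it and set it beside the sunlit crop from the first wrist picture.

```bash
python3 - <<'E'
from h import *
import pickle
c=pickle.load(open('c3.pkl','rb'))
acc=np.mean([camera('wrist')[:,:,::-1].astype(float) for _ in range(6)],0)
st()
a=cv2.cvtColor(acc[120:166,308:354].astype(np.float32),cv2.COLOR_BGR2GRAY)
a=np.clip((a-a.min())/(np.percentile(a,35)*1.15-a.min()),0,1)*255
w=cv2.cvtColor(cv2.imread('pics/wrist0.png'),cv2.COLOR_BGR2GRAY)[230:280,231:281].astype(float)
w=np.clip((w-40)/100,0,1)*255
cv2.imwrite('pics/w4.png',np.hstack([cv2.resize(x.astype(np.uint8),(400,400),interpolation=cv2.INTER_CUBIC) for x in(a,w)]))
s=ray(c,[[330.5,143.25]],.087);print(s)
full=cv2.imread('pics/full3.png')
E
```

```text
t 6.43 p [505.7 -44.6 207.7] x [-0.004 -0.003 -1.   ] y [ 0.451 -0.892  0.001] yaw_y -63.17 F [-0.3  0.5 -1.5] M [0.01 0.12 0.05] w 11.8
[[ 0.57149841 -0.02448379  0.087     ]]
```

View pics/w4.png

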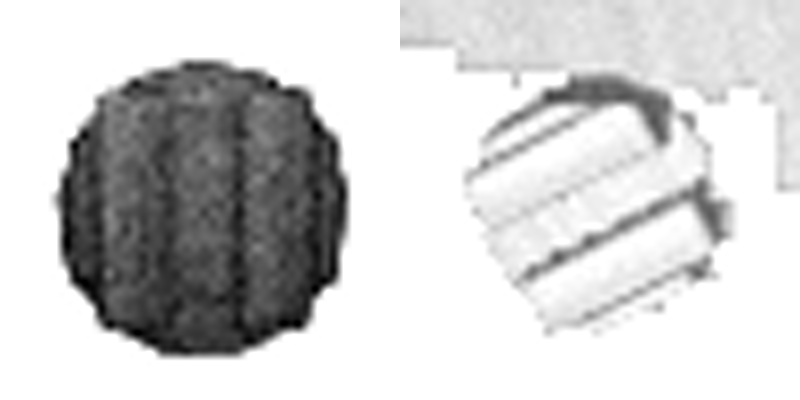

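The slot edges run vertically in the left picture, at x≈168 and 238. That gives a slot yaw of about 26.5°, which agrees with the sunlit crop, and the head centre is at (331,143.6).

```bash
python3 - <<'E'
from h import *
import pickle
c=pickle.load(open('c3.pkl','rb'))
print(ray(c,[[330.9,143.5],[330.9,133.5]],.087))
w=camera_info('wrist')
E
python3 -c "
from h import *
# slot yaw from start image, start camera pose: crop scale 8, offset 231,230
import numpy as np
c=dict(camera_info('wrist'));c['rvec']=np.array([-2.89091798,-.00196526,.00191761]);c['tvec']=np.array([-.62433443,-.03041555,.38948702])
f=lambda u,v:((u-400)/8+231,v/8+230)
P=ray(c,[f(525,275),f(700,190),f(490,232),f(660,150),f(597,208)],.087)
for i in(0,2):
  d=P[i+1]-P[i];print(np.degrees(np.arctan2(d[1],d[0])))
print(P[4])
"
python3 s.py 571.6 -24.9 175 -63.5
```

```text
[[ 0.57147012 -0.02485298  0.087     ]
 [ 0.57825679 -0.02134963  0.087     ]]
26.57715379477355
26.281263630687018
[ 0.57269495 -0.02433857  0.087     ]
t 6.43 p [505.7 -44.6 207.7] x [-0.004 -0.003 -1.   ] y [ 0.451 -0.892  0.001] yaw_y -63.17 F [-0.3  0.5 -1.5] M [0.01 0.12 0.05] w 11.8
tool-frame cm to go [ 3.24  1.21 -6.78] turn rad 0.006
```

```bash
python3 -m inch '[[[0,0.3,-1.8,0,0],[0,0.3,-1.8,0,0],[0,0.3,-1.8,0,0],[0,0.3,-1.4,0,0],[0,0,0,0,0],[1,0,0,0,0],[1,0,0,0,0],[0,0,0,0,0]]]' >/dev/null;python3 s.py 572 -24.7 175 -63.5; python3 -m inch '[[[0,0,0,0,0]]]' >/dev/null;python3 s.py 572 -24.7 175 -63.5; 
```

```text
t 7.1 p [571.3 -20.6 185.5] x [-0.007 -0.003 -1.   ] y [ 0.455 -0.89  -0.   ] yaw_y -62.9 F [-0.6  0.2 -1.3] M [-0.01  0.09  0.  ] w 11.5
tool-frame cm to go [1.05 0.4  0.12] turn rad 0.01
t 7.18 p [569.9 -20.5 184.5] x [-0.009 -0.002 -1.   ] y [ 0.455 -0.89  -0.002] yaw_y -62.91 F [-0.5 -0.7 -0.5] M [ 0.01  0.11 -0.01] w 11.8
tool-frame cm to go [ 0.95  0.47 -0.01] turn rad 0.01
```

```bash
python3 -m inch '[[[0.4,0.45,0,0.01,0],[0,0,0,0,0],[0.4,0,0,0,0],[0,0,0,0,0]]]' >/dev/null;python3 s.py 572.6 -24.5 158 -63.5; python3 -m inch '[[[0,0,0,0,0]]]' >/dev/null;python3 s.py 572.6 -24.5 158 -63.5;python3 -m inch '[[[0,0,0,0,0]]]' >/dev/null;python3 s.py 572.6 -24.5 158 -63.5
python3 - <<'E'
from h import *
c=camera_info('side');im=camera('side')[:,:,::-1]
u=np.int32(proj(c,[.572,-.025,.1])[0])
cv2.imwrite('pics/s5.png',cv2.resize(im[u[1]-40:u[1]+35,u[0]-50:u[0]+50],None,fx=7,fy=7,interpolation=cv2.INTER_CUBIC))
E
```

```text
t 7.52 p [569.6 -25.6 175.2] x [-0.012 -0.002 -1.   ] y [ 0.444 -0.896 -0.004] yaw_y -63.63 F [-0.2  0.6 -0.8] M [ 0.02  0.13 -0.05] w 11.6
tool-frame cm to go [ 1.72  0.04 -0.34] turn rad -0.002
t 7.6 p [569.7 -25.8 175.3] x [-0.012 -0.002 -1.   ] y [ 0.444 -0.896 -0.003] yaw_y -63.65 F [ 0.6 -0.1 -1.4] M [0.08 0.05 0.07] w 11.4
tool-frame cm to go [ 1.72  0.02 -0.34] turn rad -0.003
t 7.68 p [569.6 -25.9 175.3] x [-0.012 -0.002 -1.   ] y [ 0.444 -0.896 -0.004] yaw_y -63.66 F [ 0.4  0.3 -0.6] M [-0.02  0.06 -0.02] w 11.3
tool-frame cm to go [ 1.72  0.02 -0.35] turn rad -0.003
```

View pics/s5.png

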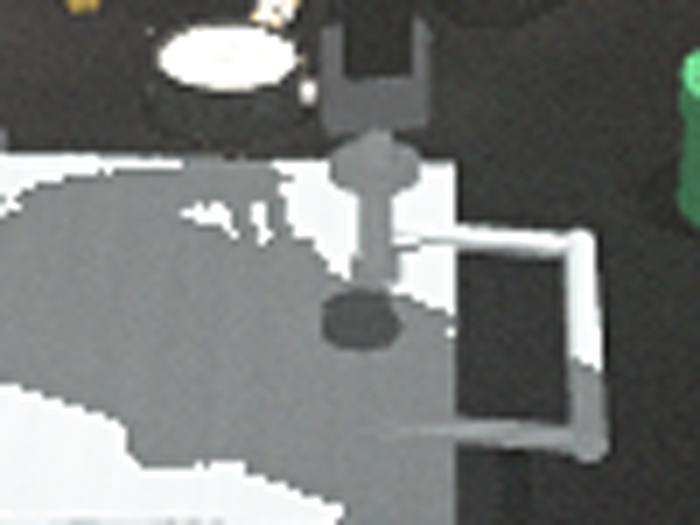

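The blade hangs above the screw head (blade at x≈377, head centre at 362). It is about 3–4 mm too far along the slot toward -x, which matches the measured 0.35 cm.

```bash
python3 -m inch '[[[0,0,-0.35,0,0],[0.4,0,0,0,0],[0.4,0,0,0,0],[0,0,0,0,0],[0,0,0,0,0]]]' >/dev/null;python3 s.py 572.6 -24.6 158 -63.5;  python3 -m inch '[[[0.3,0,0,0,0],[0,0,0,0,0]]]' >/dev/null;python3 s.py 572.6 -24.6 158 -63.5;
```

```text
t 8.15 p [573.8 -24.  167.2] x [-0.01  -0.003 -1.   ] y [ 0.444 -0.896 -0.002] yaw_y -63.63 F [-0.5 -0.  -1. ] M [-0.    0.06 -0.01] w 11.7
tool-frame cm to go [ 0.92 -0.    0.12] turn rad -0.002
t 8.32 p [573.6 -23.9 163.7] x [-0.011 -0.002 -1.   ] y [ 0.444 -0.896 -0.002] yaw_y -63.62 F [-0.5  0.7 -1. ] M [0.02 0.12 0.03] w 11.8
tool-frame cm to go [0.57 0.01 0.12] turn rad -0.002
```

```bash
python3 -m inch '[[[0.2,0,0,0,0],[0,0,0,0,0]]]' >/dev/null;python3 s.py 572.6 -24.6 158 -63.5;  python3 -m inch '[[[0.2,0,0,0,0],[0,0,0,0,0]]]' >/dev/null;python3 s.py 572.6 -24.6 158 -63.5; python3 -m inch '[[[0.15,0,0,0,0],[0,0,0,0,0]]]' >/dev/null;python3 s.py 572.6 -24.6 158 -63.5;
```

```text
t 8.48 p [573.5 -23.9 161.4] x [-0.011 -0.002 -1.   ] y [ 0.444 -0.896 -0.003] yaw_y -63.62 F [-0.3 -0.2 -0.6] M [-0.02  0.06  0.01] w 11.6
tool-frame cm to go [0.34 0.02 0.11] turn rad -0.002
t 8.65 p [574.1 -24.1 160. ] x [-0.009 -0.003 -1.   ] y [ 0.444 -0.896 -0.002] yaw_y -63.63 F [-1.   0.6 -0.1] M [0.05 0.26 0.03] w 11.8
tool-frame cm to go [ 0.2  -0.03  0.16] turn rad -0.002
t 8.82 p [574.5 -24.2 160. ] x [-0.008 -0.003 -1.   ] y [ 0.444 -0.896 -0.001] yaw_y -63.62 F [-1.2  0.2 -0.1] M [ 0.08  0.18 -0.06] w 11.9
tool-frame cm to go [ 0.2  -0.05  0.19] turn rad -0.002
```

```bash
python3 -m inch '[[[0.3,0,0,0,0],[0,0,0,0,0]]]' >/dev/null;python3 s.py 572.6 -24.6 158 -63.5;  python3 -m inch '[[[0.3,0,0,0,0],[0,0,0,0,0]]]' >/dev/null;python3 s.py 572.6 -24.6 158 -63.5; python3 -m inch '[[[0,0.2,0,0,0],[0,0,0,0,0]]]' >/dev/null;python3 s.py 572.6 -24.6 158 -63.5;
```

```text
t 8.98 p [575.6 -24.5 159.9] x [-0.005 -0.004 -1.   ] y [ 0.444 -0.896  0.001] yaw_y -63.62 F [-1.9  0.3  0.3] M [0.14 0.51 0.02] w 11.3
tool-frame cm to go [ 0.2  -0.12  0.28] turn rad -0.002
t 9.15 p [576.  -24.5 159.9] x [-0.003 -0.004 -1.   ] y [ 0.445 -0.896  0.003] yaw_y -63.61 F [-2.6  1.1  0.5] M [0.14 0.61 0.01] w 11.7
tool-frame cm to go [ 0.19 -0.14  0.31] turn rad -0.002
t 9.32 p [575.7 -25.  159.8] x [-0.005 -0.002 -1.   ] y [ 0.444 -0.896 -0.001] yaw_y -63.63 F [-1.9  1.2  2.9] M [0.4  0.25 0.02] w 11.6
tool-frame cm to go [ 0.18 -0.17  0.25] turn rad -0.002
```

```bash
python3 -m inch '[[[0,-0.15,0.1,0,0],[0,0,0,-0.1,0],[0,0,0,-0.1,0],[0,0,0,-0.1,0],[0,0,0,0,0]]]' >/dev/null;python3 s.py 572.6 -24.6 158 -46.5; python3 - <<'E'
from h import *
c=camera_info('side');im=camera('side')[:,:,::-1]
u=np.int32(proj(c,[.572,-.025,.1])[0])
cv2.imwrite('pics/s6.png',cv2.resize(im[u[1]-40:u[1]+35,u[0]-50:u[0]+50],None,fx=7,fy=7,interpolation=cv2.INTER_CUBIC))
E
```

```text
t 9.73 p [574.5 -23.4 159.7] x [-0.004 -0.    -1.   ] y [ 0.698 -0.717 -0.002] yaw_y -45.77 F [-1.3  1.4  4. ] M [ 0.28  0.34 -0.04] w 11.5
tool-frame cm to go [ 0.17 -0.04  0.21] turn rad 0.013
```

View pics/s6.png

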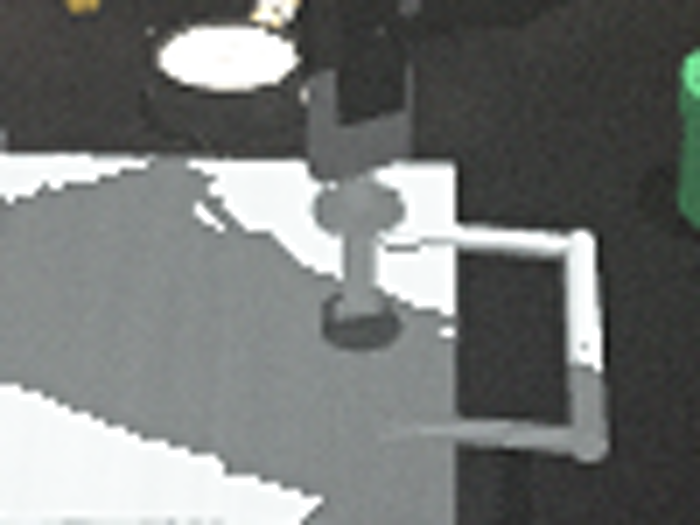

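The visible blade is about 15 px shorter than before (collar to end 105 px against 120), which is 5–6 mm. The blade is seated in the slot, so I keep turning.

```bash
python3 -m inch '[[[0,0,0,-0.1,0],[0,0,0,-0.1,0],[0,0,0,-0.1,0],[0,0,0,-0.1,0],[0,0,0,0,0]]]' >/dev/null;python3 s.py 572.6 -24.6 160 4; python3 -m inch '[[[0,0,0,-0.1,0],[0,0,0,-0.1,0],[0,0,0,-0.1,0],[0,0,0,-0.08,0],[0,0,0,0,0]]]' >/dev/null;python3 s.py 572.6 -24.6 160 4
```

```text
t 10.2 p [573.8 -22.7 159.8] x [-0.005  0.001 -1.   ] y [ 0.921 -0.389 -0.005] yaw_y -22.89 F [-1.1  0.8  3.4] M [ 0.28  0.34 -0.04] w 11.4
tool-frame cm to go [-0.02 -0.04  0.22] turn rad -0.469
t 10.62 p [573.  -22.3 159.7] x [-0.007  0.002 -1.   ] y [ 1.    -0.026 -0.007] yaw_y -1.51 F [-0.4  1.3  3.8] M [0.32 0.45 0.02] w 11.4
tool-frame cm to go [-0.03 -0.03  0.23] turn rad -0.096
```

```bash
for i in 1; do python3 -m inch '[[[0,0,0,-0.08,0],[0,0,0,-0.08,0],[0,0,0,0,0]]]' >/dev/null;python3 s.py 572.6 -24.6 160 4; done; python3 -m inch '[[[0,0,0,-0.06,0],[0,0,0,-0.06,0],[0,0,0,0,0]]]' >/dev/null;python3 s.py 572.6 -24.6 160 4;python3 -m inch '[[[0,0,0,-0.06,0],[0,0,0,0,0]]]' >/dev/null;python3 s.py 572.6 -24.6 160 4
```

```text
t 10.87 p [572.7 -22.3 159.8] x [-0.007  0.002 -1.   ] y [ 0.992  0.123 -0.007] yaw_y 7.06 F [-1.5  0.7  4.5] M [ 0.4   0.44 -0.02] w 11.3
tool-frame cm to go [-0.02 -0.04  0.23] turn rad 0.053
t 11.12 p [572.4 -22.3 159.8] x [-0.008  0.002 -1.   ] y [ 0.974  0.228 -0.007] yaw_y 13.17 F [-1.2  2.1  3.7] M [ 0.34  0.43 -0.06] w 12.2
tool-frame cm to go [-0.02 -0.03  0.23] turn rad 0.16
t 11.28 p [572.3 -22.3 159.8] x [-0.008  0.002 -1.   ] y [ 0.961  0.277 -0.007] yaw_y 16.06 F [-0.2  0.2  4.1] M [ 0.29  0.44 -0.04] w 11.6
tool-frame cm to go [-0.02 -0.04  0.23] turn rad 0.211
```

```bash
python3 -m inch '[[[0,0,0,-0.06,0],[0,0,0,0,0]]]' >/dev/null;python3 s.py 572.6 -24.6 160 4; python3 -m inch '[[[0,0,0,-0.06,0],[0,0,0,0,0]]]' >/dev/null;python3 s.py 572.6 -24.6 160 4;python3 -m inch '[[[0,0,0,-0.06,0],[0,0,0,0,0]]]' >/dev/null;python3 s.py 572.6 -24.6 160 4
```

```text
t 11.45 p [572.2 -22.3 159.7] x [-0.008  0.002 -1.   ] y [ 0.946  0.325 -0.007] yaw_y 18.95 F [-1.3  1.6  3.6] M [ 0.31  0.4  -0.15] w 11.8
tool-frame cm to go [-0.03 -0.04  0.23] turn rad 0.261
t 11.62 p [572.1 -22.3 159.8] x [-0.008  0.002 -1.   ] y [ 0.928  0.371 -0.007] yaw_y 21.8 F [-2.   1.3  4. ] M [ 0.29  0.43 -0.25] w 11.4
tool-frame cm to go [-0.02 -0.04  0.23] turn rad 0.311
t 11.78 p [572.2 -22.3 159.8] x [-0.008  0.003 -1.   ] y [ 0.909  0.417 -0.006] yaw_y 24.62 F [-1.4  0.9  3.7] M [ 0.26  0.44 -0.43] w 11.5
tool-frame cm to go [-0.03 -0.06  0.22] turn rad 0.36
```

```bash
python3 -m inch '[[[0,0,0,0.09,0],[0,0,0,0.09,0],[0,0,0,0.07,0],[0,0,0,0,0]]]' >/dev/null;python3 s.py 572.6 -24.6 160 4; python3 -m inch '[[[-0.5,0,0,0,0],[-1,0,0,0,0],[-1.5,0,0,0,0],[-1.5,0,0,0,0],[-1,0,0,0,0],[0,0,0,0,0]]]' >/dev/null;python3 s.py 511.4 285.9 209 -77.5
```

```text
t 12.12 p [573.2 -23.2 159.8] x [-0.006  0.    -1.   ] y [ 0.989  0.15  -0.006] yaw_y 8.62 F [-1.3 -0.1  3.5] M [ 0.27  0.32 -0.01] w 11.7
tool-frame cm to go [-0.02 -0.08  0.13] turn rad 0.081
t 12.62 p [574.5 -24.9 216.2] x [-0.006 -0.003 -1.   ] y [ 0.989  0.149 -0.006] yaw_y 8.57 F [ 1.   0.4 -0.4] M [-0.01 -0.01 -0.04] w 11.4
tool-frame cm to go [  0.67  -1.6  -31.67] turn rad 1.502
```

```bash
python3 -m inch '[[[0,0,-2,0,0],[0,-0.3,-3.8,0,0],[0,-0.3,-3.8,0,0],[0,-0.3,-3.8,0,0],[0,-0.3,-3.8,0,0],[0,-0.3,-3.8,0,0],[0,-0.2,-3.8,0,0],[0,0,-3.8,0,0]]]' >/dev/null;python3 -m inch '[[[0,0,-2,0,0],[0,0,0,0,0],[0,0,0,0,0]]]' >/dev/null;python3 s.py 509.8 286.8 209 8.6
```

```text
t 13.53 p [513.6 284.3 211.8] x [ 0.002 -0.007 -1.   ] y [0.99  0.144 0.001] yaw_y 8.26 F [ 0.8 -0.7 -0.5] M [ 0.02 -0.02  0.07] w 11.3
tool-frame cm to go [ 0.27 -0.34 -0.3 ] turn rad -0.006
```

```bash
python3 -m inch '[[[0.5,-0.35,-0.3,0,0],[1.5,0,0,0,0],[2,0,0,0,0],[2,0,0,0,0],[1,0,0,0,0],[0,0,0,0,0],[0,0,0,0,0]]]' >/dev/null;python3 s.py 509.8 286.9 83 8.6
```

```text
t 14.12 p [511.1 278.4 138. ] x [ 0.003 -0.011 -1.   ] y [0.991 0.135 0.001] yaw_y 7.75 F [ 0.   0.8 -1. ] M [0.05 0.03 0.07] w 11.8
tool-frame cm to go [ 5.49 -0.02 -0.92] turn rad -0.015
```

```bash
python3 -m inch '[[[0,0,-0.9,0,0],[0,0,0,0,0],[0,0,0,0,0]]]' >/dev/null;python3 s.py 509.8 287.3 83 8.6;python3 -m inch '[[[0,0,0,0,0],[0,0,0,0,0]]]' >/dev/null;python3 s.py 509.8 287.3 83 8.6
```

```text
t 14.37 p [511.6 287.  139.7] x [ 0.005 -0.01  -1.   ] y [0.991 0.132 0.004] yaw_y 7.59 F [ 1.5 -0.  -1. ] M [0.03 0.04 0.02] w 11.6
tool-frame cm to go [ 5.67 -0.19 -0.11] turn rad -0.018
t 14.53 p [512.6 287.8 141.4] x [ 0.009 -0.009 -1.   ] y [0.991 0.133 0.007] yaw_y 7.64 F [ 0.2  0.7 -0.9] M [-0.01 -0.01  0.01] w 11.4
tool-frame cm to go [ 5.84 -0.32 -0.04] turn rad -0.017
```

```bash
python3 -m inch '[[[0.5,-0.35,-0.05,0,0],[0.8,0,0,0,0],[0,0,0,0,0]]]' >/dev/null;python3 s.py 509.3 287.5 83 8.6;python3 - <<'E'
from h import *
c=camera_info('side');im=camera('side')[:,:,::-1]
u=np.int32(proj(c,[.510,.2857,.07])[0])
cv2.imwrite('pics/s7.png',cv2.resize(im[u[1]-40:u[1]+35,u[0]-50:u[0]+50],None,fx=7,fy=7,interpolation=cv2.INTER_CUBIC))
E
```

```text
t 14.78 p [509.6 288.3 128.9] x [ 0.012 -0.008 -1.   ] y [0.991 0.133 0.011] yaw_y 7.67 F [-0.7  0.  -1.6] M [-0.01 -0.01 -0.  ] w 11.7
tool-frame cm to go [ 4.59 -0.09  0.04] turn rad -0.016
```

View pics/s7.png

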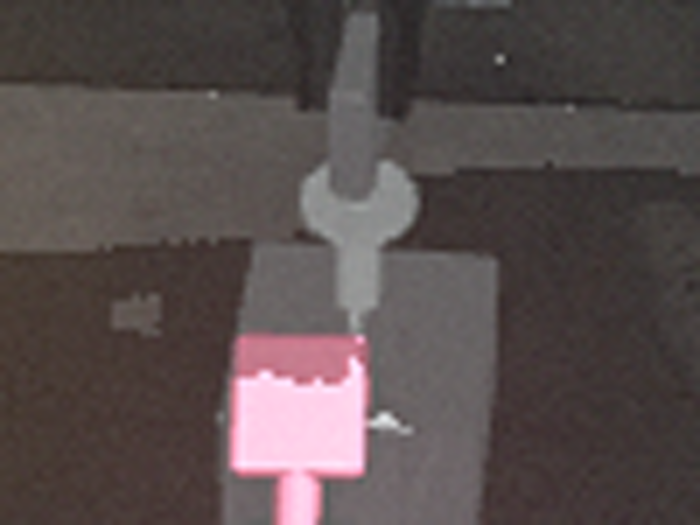

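The blade's end at (355,325) is over the centre of the stand's top, at about (362,335). I lower it while watching the force.

```bash
python3 -m inch '[[[0.6,-0.1,0,0,0],[0.6,0,0,0,0],[0,0,0,0,0]]]' >/dev/null;python3 s.py 509.3 287.3 83 8.6;python3 -m inch '[[[0.6,0,0,0,0],[0.6,0,0,0,0],[0,0,0,0,0]]]' >/dev/null;python3 s.py 509.3 287.3 83 8.6
```

```text
t 15.08 p [508.7 288.2 116. ] x [ 0.012 -0.007 -1.   ] y [0.991 0.134 0.011] yaw_y 7.68 F [-0.2  0.6 -0.8] M [0.02 0.03 0.03] w 11.8
tool-frame cm to go [3.3  0.01 0.07] turn rad -0.016
t 15.33 p [508.7 287.9 102.2] x [ 0.011 -0.008 -1.   ] y [0.991 0.134 0.01 ] yaw_y 7.67 F [-0.9 -1.  -0.1] M [ 0.01 -0.02  0.01] w 11.3
tool-frame cm to go [1.92 0.03 0.05] turn rad -0.016
```

Foot at about 26 mm with no contact force, so it is in the hole.

```bash
python3 -m inch '[[[0.6,0.05,0.05,0,0],[0.6,0,0,0,0],[0,0,0,0,0]]]' >/dev/null;python3 s.py 509.3 287.3 82 8.6;python3 -m inch '[[[0.4,0,0,0,0],[0.2,0,0,0,0],[0,0,0,0,0]]]' >/dev/null;python3 s.py 509.3 287.3 82 8.6
```

```text
t 15.58 p [509.6 287.3  88.6] x [ 0.011 -0.008 -1.   ] y [0.991 0.133 0.01 ] yaw_y 7.67 F [ 0.3 -0.8 -1.8] M [-0.04 -0.08 -0.01] w 11.5
tool-frame cm to go [ 0.66 -0.03 -0.01] turn rad -0.016
t 15.83 p [509.9 287.2  82.2] x [ 0.011 -0.008 -1.   ] y [0.991 0.133 0.01 ] yaw_y 7.67 F [-1.2  0.9  2.7] M [-0.1   0.12 -0.  ] w 11.4
tool-frame cm to go [ 0.02 -0.06 -0.02] turn rad -0.016
```

```bash
python3 -m inch '[[[0,0,0,0,0.8],[0,0,0,0,0.8],[0,0,0,0,0.8],[0,0,0,0,0.8],[0,0,0,0,0.8],[0,0,0,0,0.8]]]' >/dev/null;python3 s.py 509.3 287.3 82 8.6;python3 -m inch '[[[-0.5,0,0,0,0.8],[-1.5,0,0,0,0.8],[-2,0,0,0,0.8],[-3,0,0,0,0.8],[-3,0,0,0,0.8],[-2,0,0,0,0.8],[0,0,0,0,0.8]]]' >/dev/null;python3 s.py 460 50 205 14
```

```text
t 16.33 p [511.1 287.8  83.3] x [ 0.014 -0.007 -1.   ] y [0.991 0.133 0.013] yaw_y 7.67 F [ 0.4  0.1 -0.1] M [ 0.01 -0.   -0.05] w 44.1
tool-frame cm to go [ 0.12 -0.18  0.02] turn rad -0.016
t 16.92 p [507.9 288.1 207.9] x [ 0.009 -0.008 -1.   ] y [0.991 0.133 0.008] yaw_y 7.66 F [-0.2  0.2  0.1] M [ 0.03 -0.02  0.01] w 69.5
tool-frame cm to go [ 0.44 -7.92 22.96] turn rad -0.111
```

```bash
python3 -m inch '[[[0,-0.3,2,0,0.3],[0,-0.7,3.8,0,0.3],[0,-0.7,3.8,0,0.3],[0,-0.7,3.8,0,0.3],[0,-0.7,3.8,0,0.3],[0,-0.7,3.8,0,0.3],[0,-0.7,3.8,0,0.3],[0,-0.7,3,-0.1,0.3]]]' >/dev/null;python3 -m inch '[[[0,0,0,-0.01,0.3],[0,0,0,0,0.3],[0,0,0,0,0.3]]]' >/dev/null;python3 s.py 497.2 -43.3 205 13.9; python3 - <<'E'
from h import *
import pickle
c=camera_info('wrist');im=camera('wrist')[:,:,::-1]
cv2.imwrite('pics/w8.png',im);pickle.dump(c,open('c8.pkl','wb'))
print(proj(c,[[.4972,-.0433,.079],[.572,-.0247,.087],[.510,.2857,.106]]))
E
```

```text
t 17.83 p [492.4  -3.7 206.7] x [ 0.012 -0.005 -1.   ] y [0.968 0.249 0.011] yaw_y 14.43 F [-0.7  0.4  0.5] M [ 0.01  0.05 -0.03] w 26.0
tool-frame cm to go [ 0.19 -0.52  3.95] turn rad 0.009
[[ 308.25620672  269.40890369]
 [ 397.45642491  272.91517402]
 [ 451.39907497 -177.27258737]]
```

```bash
python3 -c "
from h import *
c=dict(camera_info('wrist'));c['rvec']=np.array([-2.89091798,-.00196526,.00191761]);c['tvec']=np.array([-.62433443,-.03041555,.38948702])
P=ray(c,[(152,213),(165,252),(175,283)],.079);u=np.array([np.cos(np.radians(13.9)),np.sin(np.radians(13.9))])
h=np.array([.7126,.0104]);print(P,(h-P[:,:2])@u)
L=ray(c,[(180,133),(392,78),(420,335),(257,372)],.0805);print((h-L[:,:2])@u)
"
python3 - <<'E'
from h import *
im=cv2.imread('pics/w8.png')
a=cv2.cvtColor(im[245:300,365:430],cv2.COLOR_BGR2GRAY)
print(a[::5,::4])
E
```

```text
[[ 0.48300403  0.01161389  0.079     ]
 [ 0.4908607  -0.02339263  0.079     ]
 [ 0.49695799 -0.05259284  0.079     ]] [0.22258098 0.22336393 0.2244599 ]
[0.17681175 0.00176677 0.01867573 0.17749828]
[[125 131 126 132 130 129 129 128 128 130 132 131 128 132 134 130 131]
 [123 134 131 134 125 131 128 129 129 134 128 134 130 135 130 130 130]
 [127 129 129 130 128 129 133 133 112 129 128 132 128 132 133 131 130]
 [125 131 126 129 124 100  72  72  72  78  75 129 132 130 131 128 128]
 [129 127 130 129 118  69  72  72  71  72  75  77 134 132 134 134 136]
 [129 127 127 129  85  76  56  49  50  56  47  57  52  54  52  57  55]
 [ 71 128 127 125  98  68  56  55  53  53  55  50  48  58  57  54  55]
 [ 43 126 129 132 125  63  57  57  54  53  53  54  50  49  55  50  53]
 [ 37  66 128 128 124 100 117 119  56  53  51  54  57  52  50  48  48]
 [ 46  41  72 126 126  95 121 151  75  51  52  46  54  50  50  51  46]
 [ 38  45  39  40 130  97 115 156 132  54  66  69  68  72  69  70  67]]
```

```bash
python3 -m inch '[[[0.5,-0.2,1.5,0,0.3],[1,-0.2,1.5,0,0.3],[2,-0.1,0.9,0,0.3],[2,0,0,0,0.3],[2,0,0,0,0.3],[1,0,0,0,0.3],[0,0,0,0,0.3],[0,0,0,0,0.3]]]' >/dev/null;python3 s.py 496.8 -43.3 71 13.9
```

```text
t 18.55 p [501.  -32.1 118.6] x [ 0.016 -0.002 -1.   ] y [0.965 0.263 0.014] yaw_y 15.25 F [ 0.3  0.2 -0.6] M [ 0.11 -0.   -0.02] w 26.2
tool-frame cm to go [ 4.76 -0.77  0.94] turn rad 0.024
```

```bash
python3 -m inch '[[[0,-0.8,0.9,0.02,0.3],[0,0,0,0,0.3],[0.5,0,0,0,0.3],[0,0,0,0,0.3]]]' >/dev/null;python3 s.py 496.8 -43.3 71 13.9
```

```text
t 18.88 p [496.8 -42.  115.5] x [ 0.02  -0.004 -1.   ] y [0.969 0.245 0.018] yaw_y 14.2 F [ 0.  -0.4 -1.1] M [ 0.02  0.06 -0.02] w 26.3
tool-frame cm to go [ 4.45 -0.11  0.09] turn rad 0.005
```

```bash
python3 -m inch '[[[0.8,-0.1,0,0,0.3],[0.8,0,0,0,0.3],[0.8,0,0,0,0.3],[0,0,0,0,0.3]]]' >/dev/null;python3 s.py 496.8 -43.3 71 13.9; python3 -m inch '[[[0.8,0,0,0,0.3],[0.8,0,0,0,0.3],[0,0,0,0,0.3]]]' >/dev/null;python3 s.py 496.8 -43.3 71 13.9
```

```text
t 19.22 p [497.4 -43.   90.6] x [ 0.024 -0.005 -1.   ] y [0.969 0.244 0.022] yaw_y 14.14 F [ 0.1 -0.1  0.1] M [-0.02  0.04  0.03] w 26.1
tool-frame cm to go [ 1.96 -0.11 -0.01] turn rad 0.004
t 19.47 p [497.6 -43.1  72.3] x [ 0.023 -0.004 -1.   ] y [0.97  0.244 0.021] yaw_y 14.13 F [ 0.9 -0.  -0.4] M [0.06 0.02 0.01] w 25.8
tool-frame cm to go [ 0.13 -0.08  0.  ] turn rad 0.004
```

Clear of contact at bar height. Now I close on the bar.

```bash
python3 -m inch '[[[0.1,0,0,0,0],[0,0,0,0,0],[0,0,0,0,0],[0,0,0,0,0],[0,0,0,0,0]]]' 20 >/dev/null;python3 s.py 496.8 -43.3 71 13.9
python3 -m inch '[[[-0.4,0,0,0,0],[-0.4,0.02,0,0,0],[-0.4,0.05,0,0,0],[0,0,0,0,0]]]' >/dev/null;python3 s.py 496.8 -43.3 71 13.9
```

```text
t 19.88 p [496.8 -43.   70.8] x [ 0.02  -0.004 -1.   ] y [0.969 0.245 0.018] yaw_y 14.16 F [-2.7  0.1 12.5] M [ 0.08  0.32 -0.03] w 3.3
tool-frame cm to go [-0.02 -0.01  0.03] turn rad 0.005
t 20.22 p [498.4 -43.   85.2] x [ 0.023 -0.005 -1.   ] y [0.969 0.245 0.022] yaw_y 14.16 F [0.5 0.1 1. ] M [ 0.04 -0.02 -0.03] w 0.3
tool-frame cm to go [ 1.42 -0.19 -0.03] turn rad 0.004
```

The fingers shut on nothing (w 0.3 mm), so the bar was not between them. My last picture will be a composite of side and wrist views.

```bash
python3 - <<'E'
from h import *
import pickle
st()
c=camera_info('side');im=camera('side')[:,:,::-1]
u=np.int32(proj(c,[.51,-.035,.1])[0]);x0,y0=u[0]-40,u[1]-40
A=cv2.resize(im[y0:y0+75,x0:x0+50],(400,600),interpolation=cv2.INTER_CUBIC)
w=camera_info('wrist');iw=camera('wrist')[:,:,::-1]
B=cv2.resize(iw[170:350,240:400],None,fx=2.5,fy=2.5);B=cv2.resize(B,(400,450))
sc=camera('scene')[:,:,::-1][190:265,270:370];C=cv2.resize(sc,(400,300))[:150]
g=lambda p:((proj(c,p)-[x0,y0])*8).round()
print('side px: bar mid',g([.4972,-.0433,.079]),'tip',g([.4984,-.043,.074]),'tcp',g([.4984,-.043,.085]))
cv2.imwrite('pics/v9.png',np.hstack([A,np.vstack([B,C])]))
cv2.imwrite('pics/side9.png',im);cv2.imwrite('pics/wr9.png',iw)
E
```

```text
t 20.22 p [498.4 -43.   85.2] x [ 0.023 -0.005 -1.   ] y [0.969 0.245 0.022] yaw_y 14.16 F [0.5 0.1 1. ] M [ 0.04 -0.02 -0.03] w 0.3
side px: bar mid [[367. 377.]] tip [[362. 391.]] tcp [[364. 360.]]
```

View pics/v9.png

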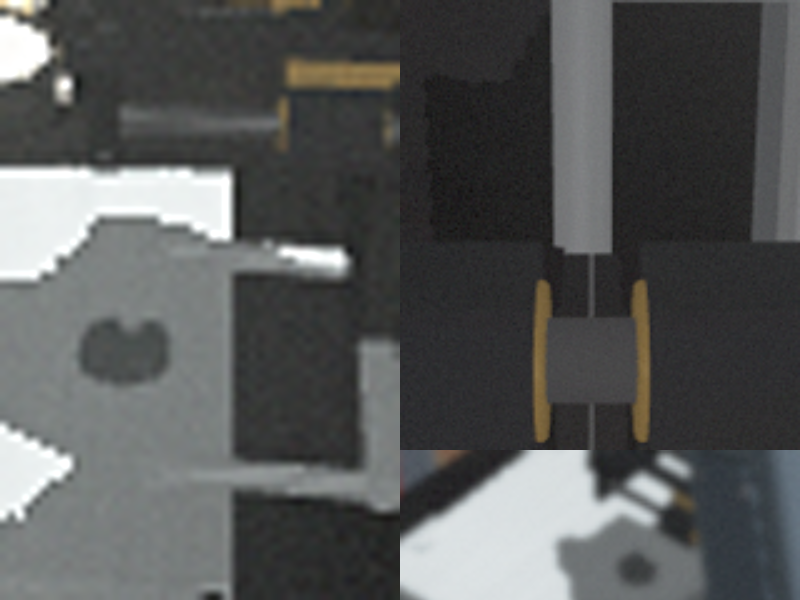

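The slot's notch on the screw head shows that it has turned. In the side view the fingertips end at about y=340 where I predicted 391, so they are about 18 mm higher than the stated geometry, while the bar is centred sideways. The jaws closed over the top of the bar, so I reopen and go about 15 mm deeper.

```bash
python3 -m inch '[[[-1,0,0,0,0.3],[-0.3,-0.15,0,0,0.3],[0,0,0,0,0.3],[0,0,0,0,0.3],[0,0,0,0,0.3]]]' >/dev/null;python3 s.py 496.4 -43.3 57 13.9
python3 -m inch '[[[0.6,0,0,0,0.3],[0.7,0,0,0,0.3],[0.7,0,0,0,0.3],[0.5,0,0,0,0.3],[0,0,0,0,0.3]]]' >/dev/null;python3 s.py 496.4 -43.3 57 13.9
```

```text
t 20.78 p [495.4 -43.1  98.4] x [ 0.021 -0.004 -1.   ] y [0.969 0.244 0.019] yaw_y 14.15 F [ 1.  -0.5 -0.2] M [-0.01 -0.   -0.01] w 22.9
tool-frame cm to go [4.14 0.02 0.01] turn rad 0.004
t 21.2 p [495.6 -43.1  70.3] x [ 0.02  -0.004 -1.   ] y [0.97  0.244 0.018] yaw_y 14.15 F [ 0.5 -0.1  0.8] M [ 0.06 -0.05  0.02] w 25.9
tool-frame cm to go [1.33 0.05 0.03] turn rad 0.004
```

```bash
python3 -m inch '[[[0.4,0.05,0,0,0.3],[0.4,0,0,0,0.3],[0,0,0,0,0.3]]]' >/dev/null;python3 s.py 496.4 -43.3 57 13.9
python3 -m inch '[[[0.4,0,0,0,0.3],[0.2,0,0,0,0.3],[0,0,0,0,0.3]]]' >/dev/null;python3 s.py 496.4 -43.3 57 13.9
python3 -m inch '[[[0,0,0,0,0],[0,0,0,0,0],[0,0,0,0,0],[0,0,0,0,0],[0,0,0,0,0]]]' 20 >/dev/null;python3 s.py 496.4 -43.3 57 13.9
```

```text
t 21.45 p [495.7 -42.8  60.3] x [ 0.018 -0.003 -1.   ] y [0.97  0.244 0.016] yaw_y 14.14 F [ 0.2 -0.6 -0.5] M [0.03 0.01 0.07] w 26.2
tool-frame cm to go [0.34 0.05 0.06] turn rad 0.004
t 21.7 p [495.9 -42.9  53.6] x [ 0.018 -0.003 -1.   ] y [0.97  0.244 0.016] yaw_y 14.15 F [0.5 0.  0.6] M [-0.03 -0.02 -0.02] w 26.2
tool-frame cm to go [-0.34  0.04  0.06] turn rad 0.004
t 22.12 p [497.  -42.8  54. ] x [ 0.02  -0.003 -1.   ] y [0.97  0.244 0.019] yaw_y 14.14 F [-1.7 -0.7 -1.9] M [-0.09  0.08  0.01] w 11.2
tool-frame cm to go [-0.3  -0.07  0.04] turn rad 0.004
```

The bar is now held (w≈11–12 mm). I first lift it a little.

```bash
cat > arc.py <<'E'
from h import *
import sys
from scipy.optimize import least_squares
p,m=st();u=np.array([.970,.242,0]);z=np.array([0,0,1.]);p0=np.array([.497,-.0428,.054])
d=p-p0;du,dz=d@u,d@z
f=lambda t:p0+.222*((1-np.cos(t))*u+np.sin(t)*z)
print('du,dz mm',(du*1e3).round(1),(dz*1e3).round(1),'theta(u)',np.arccos(np.clip(1-du/.222,-1,1)).round(3),'theta(z)',np.arcsin(np.clip(dz/.222,-1,1)).round(3),'fit',np.arctan2(dz,.222-du).round(3),'r',(np.hypot(dz,.222-du)*1e3).round(1))
for t in sys.argv[1:]: print(t,'to go cm',(m.T@(f(float(t))-p)*100).round(2))
E
python3 -m inch '[[[-0.8,0.02,0,0,0],[-0.8,0.04,0,0,0],[-0.8,0.1,0,0,0],[0,0,0,0,0]]]' >/dev/null;python3 arc.py .1 .2 .3 .4
```

```text
t 22.45 p [498.4 -42.5  80. ] x [ 0.02  -0.004 -1.   ] y [0.969 0.245 0.018] yaw_y 14.16 F [ 1.6  0.3 -2.1] M [0.1  0.02 0.01] w 11.0
du,dz mm 1.5 26.0 theta(u) 0.115 theta(z) 0.117 fit 0.117 r 222.1
.1 to go cm [ 0.38 -0.04 -0.01]
.2 to go cm [-1.8   0.33  0.01]
.3 to go cm [-3.94  0.92  0.03]
.4 to go cm [-6.01  1.72  0.05]
```

```bash
python3 -m inch '[[[-1.1,0.2,0,0,0],[-1.1,0.25,0,0,0],[-1.1,0.32,0,0,0],[-1,0.38,0,0,0],[-1,0.4,0,0,0],[0,0,0,0,0]]]' >/dev/null;python3 arc.py .4 .5 .6 .7
```

```text
t 22.95 p [511.9 -39.1 137.2] x [ 0.02  -0.005 -1.   ] y [0.969 0.244 0.018] yaw_y 14.15 F [ 2.1  0.2 -3.2] M [ 0.2  -0.16 -0.02] w 11.1
du,dz mm 15.3 83.2 theta(u) 0.374 theta(z) 0.384 fit 0.383 r 222.8
.4 to go cm [-0.32  0.22  0.  ]
.5 to go cm [-2.3   1.23  0.02]
.6 to go cm [-4.17  2.42  0.05]
.7 to go cm [-5.91  3.79  0.07]
```

```bash
python3 -m inch '[[[-0.8,0.5,0,0,0],[-0.9,0.45,0,0,0],[-0.9,0.52,0,0,0],[-0.8,0.55,0,0,0],[-0.7,0.55,0,0,0],[0,0,0,0,0]]]' >/dev/null;python3 arc.py .7 .8;
```

```text
t 23.45 p [531.3 -34.2 177.8] x [ 0.011 -0.009 -1.   ] y [0.969 0.246 0.009] yaw_y 14.25 F [ 0.9  0.1 -4.1] M [ 0.06 -0.12 -0.03] w 11.4
du,dz mm 35.4 123.8 theta(u) 0.573 theta(z) 0.591 fit 0.586 r 223.9
.7 to go cm [-1.91  1.69  0.03]
.8 to go cm [-3.52  3.22  0.06]
```

```bash
python3 -m inch '[[[-0.6,0.65,0,0,0],[-0.8,0.65,0,0,0],[-0.75,0.68,0,0,0],[-0.65,0.68,0,0,0],[-0.6,0.7,0,0,0],[0,0,0,0,0]]]' >/dev/null;python3 arc.py .9 1.0 1.1;
```

```text
t 23.95 p [554.6 -28.3 209.9] x [-0.013 -0.015 -1.   ] y [ 0.969  0.248 -0.017] yaw_y 14.37 F [ 1.9 -1.  -3. ] M [-0.02 -0.18  0.05] w 11.6
du,dz mm 59.4 155.9 theta(u) 0.749 theta(z) 0.778 fit 0.764 r 225.2
.9 to go cm [-1.84  2.43  0.05]
1.0 to go cm [-3.16  4.21  0.08]
1.1 to go cm [-4.3   6.11  0.1 ]
```

```bash
python3 -m inch '[[[-0.45,0.85,0,0,0],[-0.6,0.85,0,0,0],[-0.6,0.85,0,0,0],[-0.55,0.85,0,0,0],[-0.5,0.9,0,0,0],[0,0,0,0,0]]]' >/dev/null;python3 arc.py 1.0 1.1 1.15;
```

```text
t 24.45 p [580.6 -21.8 234.9] x [-0.053 -0.026 -0.998] y [ 0.967  0.25  -0.057] yaw_y 14.5 F [ 3.1  0.1 -4.9] M [ 0.17 -0.62  0.03] w 11.2
du,dz mm 86.1 180.9 theta(u) 0.912 theta(z) 0.953 fit 0.927 r 226.3
1.0 to go cm [-0.68  1.55  0.04]
1.1 to go cm [-1.89  3.41  0.07]
1.15 to go cm [-2.42  4.38  0.08]
```

```bash
python3 -m inch '[[[0,0,0,0,0],[-0.25,0.6,0,0,0],[-0.3,0.6,0,0,0],[0,0,0,0,0]]]' 8 >/dev/null;python3 arc.py 1.0 1.1 1.15;
```

```text
t 24.78 p [587.5 -20.  240.3] x [-0.063 -0.029 -0.998] y [ 0.966  0.25  -0.068] yaw_y 14.49 F [ 2.4 -0.3 -2.5] M [ 0.06 -0.38  0.  ] w 11.5
du,dz mm 93.3 186.3 theta(u) 0.953 theta(z) 0.996 fit 0.966 r 226.4
1.0 to go cm [-0.11  0.86  0.02]
1.1 to go cm [-1.34  2.71  0.06]
1.15 to go cm [-1.89  3.67  0.07]
```

```bash
sed -i 's/^d=p-p0.*/p=p-.025*m[:,0];p0=np.array([.497,-.0428,.054])-.025*np.array([.02,-.003,-1]);d=p-p0;du,dz=d@u,d@z/' arc.py
python3 -m inch '[[[-0.3,0.7,0,0,0],[-0.3,0.7,0,0,0],[-0.25,0.7,0,0,0],[-0.25,0.7,0,0,0],[0,0,0,0,0]]]' 8 >/dev/null;python3 arc.py .95 1.1 1.15;
```

```text
t 25.2 p [608.9 -14.6 253.4] x [-0.079 -0.034 -0.996] y [ 0.965  0.249 -0.085] yaw_y 14.47 F [ 1.7 -0.  -2.3] M [ 0.08 -0.46 -0.02] w 11.7
du,dz mm 118.0 199.3 theta(u) 1.083 theta(z) 1.115 fit 1.09 r 224.8
.95 to go cm [ 2.08 -2.35 -0.01]
1.1 to go cm [0.12 0.34 0.04]
1.15 to go cm [-0.44  1.3   0.06]
```

```bash
python3 -m inch '[[[-0.1,0.75,0,0,0],[-0.2,0.75,0,0,0],[0,0,0,0,0]]]' 8 >/dev/null;python3 arc.py .95 1.1 1.15;
```

```text
t 25.45 p [622.7 -11.2 258.3] x [-0.081 -0.036 -0.996] y [ 0.965  0.249 -0.087] yaw_y 14.45 F [ 3.  -0.4 -2.8] M [ 0.1  -0.49  0.06] w 11.6
du,dz mm 132.3 204.2 theta(u) 1.155 theta(z) 1.167 fit 1.157 r 223.0
.95 to go cm [ 2.69 -3.73 -0.03]
1.1 to go cm [ 0.73 -1.05  0.02]
1.15 to go cm [ 0.16 -0.09  0.04]
```

```bash
python3 -m inch '[[[0.25,-0.6,0,0,0],[0.35,-0.6,0,0,0],[0.4,-0.6,0,0,0],[0.45,-0.6,0,0,0],[0,0,0,0,0]]]' 10 >/dev/null;python3 arc.py .94 1.0;
```

```text
t 25.87 p [596.2 -17.8 243.2] x [-0.081 -0.036 -0.996] y [ 0.965  0.249 -0.087] yaw_y 14.49 F [ 0.2 -0.6  1. ] M [-0.18 -0.08 -0.01] w 11.6
du,dz mm 104.9 189.1 theta(u) 1.015 theta(z) 1.02 fit 1.016 r 222.4
.94 to go cm [ 1.1  -1.3   0.01]
1.0 to go cm [ 0.26 -0.27  0.03]
```

```bash
python3 -m inch '[[[0.35,-0.45,0,0,0],[0.4,-0.45,0,0,0],[0.25,-0.3,0,0,0],[0,0,0,0,0]]]' 12 >/dev/null;python3 arc.py .94; python3 -m inch '[[[0,0,0,0,0],[0,0,0,0,0]]]' 12 >/dev/null;python3 arc.py .94
python3 - <<'E'
from h import *
# visual check: lid side edges / bar end vs. angle: edge score of the projected lid outline in the side camera
u=np.array([.970,.242,0]);v=np.array([-.242,.970,0]);h=np.array([.7126,.0104,.079])
for n in('side','scene'):
    c=camera_info(n);im=camera(n)[:,:,::-1];cv2.imwrite(f'pics/{n}10.png',im)
    g=cv2.GaussianBlur(cv2.cvtColor(im,cv2.COLOR_BGR2GRAY).astype(np.float32),(0,0),.8);gx,gy=cv2.Sobel(g,5,1,0),cv2.Sobel(g,5,0,1)
    r=[]
    for t in np.arange(.6,1.3,.02):
        L=-np.cos(t)*u+np.array([0,0,np.sin(t)]);s=0
        for a,b in((h+.03*L+.11*v,h+.178*L+.11*v),(h+.178*L+.11*v,h+.178*L-.11*v)):
            q=proj(c,[a+(b-a)*k for k in np.linspace(0,1,60)]);d=q[-1]-q[0];nn=np.array([-d[1],d[0]])/np.linalg.norm(d)
            X,Y=np.float32(q[:,0])[None],np.float32(q[:,1])[None]
            s+=np.abs(cv2.remap(gx,X,Y,1)*nn[0]+cv2.remap(gy,X,Y,1)*nn[1]).mean()
        r.append((round(float(s),1),round(float(t),2)))
    print(n,sorted(r)[::-1][:6])
E
```

```text
t 26.2 p [580.5 -21.7 231.9] x [-0.084 -0.035 -0.996] y [ 0.964  0.248 -0.09 ] yaw_y 14.43 F [-0.3 -0.3  1.5] M [-0.1  -0.03 -0.06] w 11.7
du,dz mm 88.8 177.8 theta(u) 0.927 theta(z) 0.929 fit 0.928 r 222.1
.94 to go cm [-0.17  0.21  0.04]
t 26.37 p [579.9 -21.9 231.4] x [-0.085 -0.034 -0.996] y [ 0.964  0.248 -0.091] yaw_y 14.42 F [-0.9 -0.4  2. ] M [-0.01  0.02  0.01] w 12.0
du,dz mm 88.2 177.3 theta(u) 0.924 theta(z) 0.925 fit 0.924 r 222.1
.94 to go cm [-0.22  0.26  0.04]
side [(267.6, 0.84), (208.8, 0.82), (201.1, 0.78), (164.6, 0.8), (157.7, 0.9), (154.9, 0.92)]
scene [(299.0, 0.94), (250.7, 0.96), (241.5, 0.92), (227.4, 1.02), (224.7, 1.0), (152.7, 1.04)]
```

```bash
python3 - <<'E'
from h import *
u=np.array([.970,.242,0]);v=np.array([-.242,.970,0]);h=np.array([.7126,.0104,.079])
for n,f,T in(('side','side0',np.arange(-.12,.13,.02)),('scene','scene10',np.arange(.76,1.08,.02)),('side','side10',np.arange(.76,1.08,.02))):
    c=camera_info(n);im=cv2.imread(f'pics/{f}.png')
    g=cv2.GaussianBlur(cv2.cvtColor(im,cv2.COLOR_BGR2GRAY).astype(np.float32),(0,0),.8);gx,gy=cv2.Sobel(g,5,1,0),cv2.Sobel(g,5,0,1)
    for nm in('near','front','bar'):
        r=[]
        for t in T:
            L=-np.cos(t)*u+np.array([0,0,np.sin(t)])
            for e in np.arange(-.004,.0041,.002):
                a,b={'near':(h+.04*L+(.11+e)*v,h+.17*L+(.11+e)*v),'front':(h+(.180+e)*L+.1*v,h+(.180+e)*L-.1*v),'bar':(h+(.228+e)*L+.045*v,h+(.228+e)*L+.02*v)}[nm]
                q=proj(c,[a+(b-a)*k for k in np.linspace(0,1,60)]);d=q[-1]-q[0];nn=np.array([-d[1],d[0]])/np.linalg.norm(d)
                X,Y=np.float32(q[:,0])[None],np.float32(q[:,1])[None]
                r.append((round(float(np.abs(cv2.remap(gx,X,Y,1)*nn[0]+cv2.remap(gy,X,Y,1)*nn[1]).mean())),round(float(t),2),round(e*1e3)))
        print(f,nm,sorted(r)[::-1][:5])
E
```

```text
side0 near [(152, -0.04, -4), (150, -0.02, -2), (148, 0.04, 2), (147, 0.0, 0), (146, 0.06, 4)]
side0 front [(371, 0.12, 2), (365, 0.06, 0), (364, 0.08, 0), (360, 0.04, 0), (358, 0.1, 2)]
side0 bar [(575, 0.1, 2), (572, 0.08, 2), (568, 0.12, 2), (551, 0.06, 2), (506, 0.08, 0)]
scene10 near [(198, 0.94, -4), (195, 0.94, -2), (192, 0.94, 0), (190, 0.94, 2), (188, 0.94, 4)]
scene10 front [(163, 1.02, -4), (160, 1.0, 4), (158, 1.0, 2), (157, 1.02, -2), (154, 1.0, 0)]
scene10 bar [(280, 0.98, -4), (277, 0.98, -2), (273, 0.98, 0), (268, 0.98, 2), (261, 0.98, 4)]
side10 near [(116, 0.92, 2), (115, 0.92, 0), (110, 0.92, 4), (108, 0.92, -2), (108, 0.9, -4)]
side10 front [(213, 0.84, -2), (213, 0.82, -4), (205, 0.84, 0), (191, 0.86, 2), (188, 0.86, 4)]
side10 bar [(405, 1.0, -2), (368, 1.0, 0), (320, 0.98, -4), (291, 1.0, -4), (274, 1.02, 4)]
```

The near lid edge gives 0.94 (scene) and 0.92 rad (side), which agrees with 0.925 from the arm pose. That is about 4° below balance with the bar held, so I hand in.

```bash
python3 -c "
from rig import robot
print(robot.hand_in())"
```

```text
the job is handed in; nothing more can be done
None
```

The job is handed in after about 26.5 s on the robot's clock, with the gripper still holding the lid's bar.

- **Screw:** I turned it with the grey key until the torque rose to 0.43 N m, far above its 0.06 N m friction, so I take it to be at its stop. A later picture showed the slot had turned.
- **Key:** It is back in its stand. It seated at the same height as when I picked it up, with a light 2.7 N contact, but I took no picture after letting go.
- **Lid:** I raised it to about 1.16 rad, then eased it back to about 0.925 rad, roughly 4° below the balance point. It moved in small steps throughout.

**What went wrong or disagreed**
- My first pinch on the bar closed over its top and missed, because the fingertips sat about 18 mm higher than the stated geometry suggested. I went deeper and the second pinch held.
- The tool tilted about 5° with the bar while lifting and stayed tilted.
- In the final camera check, the lid's near edge gave 0.92 rad (side) and 0.94 rad (scene), which agrees with the arm pose. The lid's front edge gave 0.84 rad (side) and about 1.0 rad (scene), and the bar gave 0.98 to 1.0 rad. I judged those less reliable because they fitted less consistently.
- The last force reading was about 2 N upward on the tool, where I expected a slight downward pull. I did not find out why.

I did not touch the tin, the gauge or the tape roll.

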